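Set the flip markers of the edge-paint drying boards

TASK

Each of the three drying boards has a hinged flip marker: red face up means a card case is drying on it, green face up means the board is free. Two markers are wrong: with a fingertip, gently flip each wrong one right over its hinge until it lies flat on the other side, and leave the correct one as it is. Do not grip anything, do not touch the wet cases, and leave everything else on the bench where it is.

Things in the scene. Friction and masses are not known exactly. Their poses are not given: they have to be found in the camera images.
- station_a: plywood drying board A with its marker stand, screwed down. Origin on the bench, straight below the middle of the hinge; its x axis points away from the robot (within 16 degrees), z up. Stand: on a tongue 56 mm wide, 12 mm thick, x -40 to 60; rest plate 62 (x) x 46 mm (y), top at 46.5 mm; hinge ears at x +-29, top at 55.5 mm. Boards are 215 to 335 mm apart side by side, in any order.
- bed_a (a point): centre of the drying bed of board A, on its wood, 12 mm above the bench, 115 mm along x from the station's origin. The bed is 130 (x) x 112 mm (y), with nine steel pins 8 mm high on which a case may lie.
- marker_a (a joint): flip marker of board A: smooth slippery plastic paddle 50 mm wide, 4 mm thick, about 40 g, on a free hinge pin along the station's x axis, 50 mm above the bench. Rad: 0 = lies flat on the station's +y side, green face (white ring) up; 1.57 = upright; 3.14 = flat on the -y side, red face (white bar) up. Past upright it falls to the other side by its own weight.
- edge_a (a point): outermost point, in the middle of its width, of marker A's free edge, 72 mm from the hinge pin and level with it when the paddle lies flat. The edge is a round bead 8 mm in diameter along the whole 50 mm width. Lying flat, the paddle's outer 44 mm has nothing under it down to the bench, so that a fingertip fits beneath.
- station_b: plywood drying board B with its marker stand, screwed down. Origin on the bench, straight below the middle of the hinge; its x axis points away from the robot (within 16 degrees), z up. Stand: on a tongue 56 mm wide, 12 mm thick, x -40 to 60; rest plate 62 (x) x 46 mm (y), top at 46.5 mm; hinge ears at x +-29, top at 55.5 mm. Boards are 215 to 335 mm apart side by side, in any order.
- bed_b (a point): centre of the drying bed of board B, on its wood, 12 mm above the bench, 115 mm along x from the station's origin. The bed is 130 (x) x 112 mm (y), with nine steel pins 8 mm high on which a case may lie.
- marker_b (a joint): flip marker of board B: smooth slippery plastic paddle 50 mm wide, 4 mm thick, about 40 g, on a free hinge pin along the station's x axis, 50 mm above the bench. Rad: 0 = lies flat on the station's +y side, green face (white ring) up; 1.57 = upright; 3.14 = flat on the -y side, red face (white bar) up. Past upright it falls to the other side by its own weight.
- edge_b (a point): outermost point, in the middle of its width, of marker B's free edge, 72 mm from the hinge pin and level with it when the paddle lies flat. The edge is a round bead 8 mm in diameter along the whole 50 mm width. Lying flat, the paddle's outer 44 mm has nothing under it down to the bench, so that a fingertip fits beneath.
- station_c: plywood drying board C with its marker stand, screwed down. Origin on the bench, straight below the middle of the hinge; its x axis points away from the robot (within 16 degrees), z up. Stand: on a tongue 56 mm wide, 12 mm thick, x -40 to 60; rest plate 62 (x) x 46 mm (y), top at 46.5 mm; hinge ears at x +-29, top at 55.5 mm. Boards are 215 to 335 mm apart side by side, in any order.
- bed_c (a point): centre of the drying bed of board C, on its wood, 12 mm above the bench, 115 mm along x from the station's origin. The bed is 130 (x) x 112 mm (y), with nine steel pins 8 mm high on which a case may lie.
- marker_c (a joint): flip marker of board C: smooth slippery plastic paddle 50 mm wide, 4 mm thick, about 40 g, on a free hinge pin along the station's x axis, 50 mm above the bench. Rad: 0 = lies flat on the station's +y side, green face (white ring) up; 1.57 = upright; 3.14 = flat on the -y side, red face (white bar) up. Past upright it falls to the other side by its own weight.
- edge_c (a point): outermost point, in the middle of its width, of marker C's free edge, 72 mm from the hinge pin and level with it when the paddle lies flat. The edge is a round bead 8 mm in diameter along the whole 50 mm width. Lying flat, the paddle's outer 44 mm has nothing under it down to the bench, so that a fingertip fits beneath.
- case_1: board-stiffened light tan leather card case with freshly painted, still wet, orange edges, 70 x 95 x 10 mm, loose, lying on the pins of one of the boards (underside 20 mm above the bench). Origin at the centre of its underside.
- case_2: board-stiffened dark cognac leather card case with freshly painted, still wet, orange edges, 70 x 95 x 10 mm, loose, lying on the pins of one of the boards (underside 20 mm above the bench). Origin at the centre of its underside.
- spool_purple: standing thread spool, purple thread with white flanges, 40 mm diameter, 50 mm high, loose bystander. Origin at the centre of its foot.
- spool_gold: standing thread spool, gold thread with white flanges, 40 mm diameter, 50 mm high, loose bystander. Origin at the centre of its foot.
- spool_blue: standing thread spool, blue thread with white flanges, 40 mm diameter, 50 mm high, loose bystander. Origin at the centre of its foot.
- paint_jar: jar of edge paint, 48 mm diameter, 62 mm high, black cap, orange label, loose bystander. Origin at the centre of its foot.
- mallet: mallet lying on the bench left of the boards, 215 mm long, pale head 48 mm in diameter, loose bystander. Origin under the handle, on the bench.
- weight: turned brass weight, 56 mm diameter, 58 mm high, right of the boards, loose bystander. Origin at the centre of its foot.

How it is judged:
By the outcome, as a careful person would: the job done as asked, in the order asked, and still so for the second after the job is handed in, with the robot touching nothing.
It also fails if it takes over 51 s, if anything falls off the work surface, if the arm or the gripper's body presses on something with over 40 N, if the wrist force passes 120 N, or if a joint passes its speed limit or range.

ROBOT

A 6-joint arm with a two-finger parallel gripper is mounted at the origin on the work surface. World frame = base frame: x ahead of the robot, y to its left, z up, the work surface at z = 0. Lengths are in m, angles in degrees, forces in N, time in s.
With the tool pointing down it reaches from about 0.275 to 0.975 m from the base axis. Payload 8.4 kg.
Tool frame: the origin (TCP) lies where the fingers leave the gripper's body, on its centre line; the fingertips stand 88 mm ahead of it and the grasp point (between the pads) lies 69 mm ahead of it; z points along the fingers, y is the line along which they close (so a half turn about z gives the same grasp; the last joint's range is limited). The gripper opens to 92 mm and grips with 3 to 60 N. Pads are 20 mm wide; open, the fingers measure 128 mm over their backs; the gripper's body (75 mm by 189 mm) begins 69 mm behind the grasp point.
Start: joints at [-0.138, 20.225, 93.587, -0, 66.188, -0.138], TCP at [0.625, -0, 0.303] pointing down, gripper open.
Joint ranges: [-150.9, 150.9], [-52.94, 120.26], [3.33, 152.33], [-74.26, 254.26], [0, 154.13], [-172.89, 172.89]. Speed limits (degrees/s): [127.2, 127.2, 159.86, 180, 180, 180].

INTERFACE

Orientations are given as [roll, pitch, yaw] about the fixed x, y, z axes, in that order (R = Rz(yaw) Ry(pitch) Rx(roll)).
In Python, from rig import sensors, cams, ctrl gives the robot as it stands.
- The arm moves only by the tool jog_arm, never from a script. Its argument "deltas" is a list of rows, each a list of 6 numbers: the shift along the tool's x, y, z normalised to -1 to 1, where 1 is 150 mm, then the turn, a rotation vector about the tool's x, y, z normalised to -1 to 1, where 1 is 360 degrees. In form: [[dx, dy, dz, rx, ry, rz], ...]. A call has exactly 10 rows; each row shifts and turns the commanded pose from where the row before left it, along the tool's axes as they then stand; what a row does not reach is not made up. A row lasts 1/10 s, in which the tool goes at most 50 mm and 8.59 degrees, less where a joint would pass 70% of its speed; a pose out of reach is approached as far as the arm can. A call with a number of a shift or a turn outside -1 to 1 is refused whole. A call with a gripper value outside its range is refused whole. "hand" is the opening in per cent of the stroke, from 0 (shut) to 100 (fully open), set as the call begins (left out, the last holds). The fingers move at their own pace and stop on an object; "newtons" is the grip in N (left out, the last holds). Time passes only in rows, so rows that do not move let the fingers close, or fill a call up. It gives the time, the measured TCP pose, the force, the opening and the grip force at its end, in the units of the state.
- sensors.get_state(): the state, without advancing time (a new reading comes with each control period).
- cams.capture(name): name is "scene" or "side" or "wrist"; returns a dict with "image" (480x640x3 uint8, blue, green, red), "mtx" (3x3 intrinsics, pixels), "R" (3x3) and "t" (3): a world point X has camera coordinates R X + t. Camera axes: x right, y down, z forward; pixel columns grow to the right and rows downward; lengths in m; the calibration is good to about 2 mm. A picture is of the moment at which its call begins. There is no depth.
- ctrl.hand_in(): hands the job in; it is judged then, once.
Trained networks look in a picture, given as the dict that the camera call returned (one of the last four; its "shot" number tells which), for a name from the list of things; names that differ only in an ending like _2 or _b are one class to them, and where a whole thing is asked for, a point or a joint stands for the part that bears it (a point fixed in the world has none). Each returns a list of dicts, best first, with "confidence" (0 to 1); they miss things now and then, are a little off and sometimes report something else, mostly with a low value. They report only what shows in the picture. A call takes as long as a camera call.
- cams.boxes_of(picture, target): "position" ([row, column] as shares, 0 to 1, of the picture: columns of its width, rows of its height, amid what is visible of it).
- cams.trace(picture, target): "region" (480x640 bool, what is visible of it) and "position" ([row, column] as shares, 0 to 1, of the picture: columns of its width, rows of its height, amid what is visible of it).
- cams.pinpoint(picture, target): "position" ([row, column] as shares, 0 to 1, of the picture: columns of its width, rows of its height: a listed point, or the origin of a listed thing).
The state is a dict: "clock": time; "qpos": joint angles; "qvel": joint speeds; "joint_torque": joint torques, N m; "position": TCP position; "orientation": TCP orientation; "wrist_force": force on the tool from outside, world axes, zero at the start; "moment": the same for the moment, N m; "opening": finger opening in m; "grip_force": force on a finger pad.
Only numpy, scipy, OpenCV 4.12 (cv2) and the standard library are available. Lean on these libraries where they do the work, as an engineer would, in place of code of your own. Each camera call takes 0.05 s, during which the arm holds its last target. There are 200 camera calls.

## Working session

There is one attempt and no reset: what is moved stays moved. The work goes in short steps, Python scripts to look and compute and a tool call to move; the robot and the scene stay as the last step left them, time stands still between calls to the robot, and variables do not carry over. Pictures are saved under pics/ and viewed, at most 10 in all, crops included, and the job is handed in when it is done.

Besides the shell and the picture viewer there is one more tool, called as name(argument=value, ...), one argument or row to a line, values as JSON. jog_arm: Moves the arm, as the interface text tells. Its arguments: {"type":"object","properties":{"deltas":{"type":"array"},"hand":{"type":"number"},"newtons":{"type":"number"}},"required":["deltas"]}

```bash
mkdir -p pics; cat > h.py <<'E'
import numpy as np, cv2
from rig import sensors, cams, ctrl
def P(c): return c["mtx"]@np.c_[c["R"],c["t"]]
def proj(c,X):
    p=P(c)@np.r_[X,1]; return p[:2]/p[2]
def px(d): r,c=d["position"]; return np.array([c*640,r*480])
def onz(c,uv,z):
    d=c["R"].T@np.linalg.inv(c["mtx"])@np.r_[uv,1]; o=-c["R"].T@c["t"]
    return o+d*(z-o[2])/d[2]
def tri(cs,uvs):
    A=[]
    for c,u in zip(cs,uvs):
        p=P(c); A+= [u[0]*p[2]-p[0],u[1]*p[2]-p[1]]
    v=np.linalg.svd(np.array(A))[2][-1]; return v[:3]/v[3]
E
python3 - <<'E'
from h import *
np.set_printoptions(precision=3,suppress=True)
for n in ["scene","side"]:
    c=cams.capture(n); cv2.imwrite(f"pics/{n}.png",c["image"])
    print(n,"cam at",-c["R"].T@c["t"])
    for t,z in [("station_a",0),("bed_a",.012),("edge_a",.05),("case_1",.02),("spool_gold",0),("paint_jar",0),("mallet",0),("weight",0)]:
        for d in cams.pinpoint(c,t): print(t,round(d["confidence"],2),px(d),onz(c,px(d),z))
print(sensors.get_state())
E
```

```text
scene cam at [ 1.154 -0.813  0.716]
station_a 0.9 [233.088 308.496] [ 0.509 -0.277  0.   ]
station_a 0.68 [392.    212.304] [0.556 0.284 0.   ]
station_a 0.63 [346.176 260.4  ] [0.592 0.016 0.   ]
bed_a 0.98 [270.208 328.704] [ 0.621 -0.281  0.012]
bed_a 0.97 [390.912 272.112] [0.707 0.03  0.012]
bed_a 0.72 [422.272 224.688] [0.662 0.261 0.012]
edge_a 0.81 [332.8   259.104] [ 0.605 -0.057  0.05 ]
edge_a 0.66 [265.792 327.792] [ 0.642 -0.313  0.05 ]
edge_a 0.58 [201.792 304.896] [ 0.499 -0.345  0.05 ]
edge_a 0.52 [411.904 187.824] [0.568 0.362 0.05 ]
case_1 0.7 [423.808 220.896] [0.661 0.269 0.02 ]
case_1 0.66 [393.408 267.312] [0.707 0.04  0.02 ]
spool_gold 0.66 [242.496 259.008] [ 0.396 -0.138  0.   ]
paint_jar 0.69 [355.072 180.72 ] [0.364 0.378 0.   ]
mallet 0.93 [399.424 164.4  ] [0.408 0.571 0.   ]
mallet 0.46 [131.712 354.384] [ 0.458 -0.487  0.   ]
weight 0.78 [131.008 357.024] [ 0.462 -0.492  0.   ]
weight 0.34 [240.576 257.088] [ 0.387 -0.135  0.   ]
side cam at [ 0.117 -1.04   1.059]
station_a 0.64 [284.48 205.92] [0.556 0.304 0.   ]
station_a 0.61 [330.304 254.112] [0.599 
[... 598 characters left out ...]
09.216] [ 0.386 -0.149  0.   ]
paint_jar 0.8 [225.472 203.712] [0.367 0.404 0.   ]
mallet 0.79 [226.432 178.992] [0.413 0.557 0.   ]
mallet 0.68 [358.912 400.896] [ 0.448 -0.488  0.   ]
weight 0.89 [358.72  398.208] [ 0.451 -0.482  0.   ]
{'clock': 0.9, 'qpos': array([-0.137, 20.225, 93.589,  0.001, 66.187, -0.137]), 'qvel': array([-0.016, -0.014, -0.055,  0.052,  0.028,  0.003]), 'joint_torque': array([ -0.001, -59.375, -33.458,   0.07 ,   0.016,  -0.   ]), 'position': array([0.625, 0.   , 0.303]), 'orientation': array([-179.999,   -0.001,   90.   ]), 'wrist_force': array([ 0.159,  0.848, -0.746]), 'moment': array([ 0.077, -0.002, -0.006]), 'grip_force': 0.0, 'opening': 0.09166928955100966}
```

View pics/scene.png

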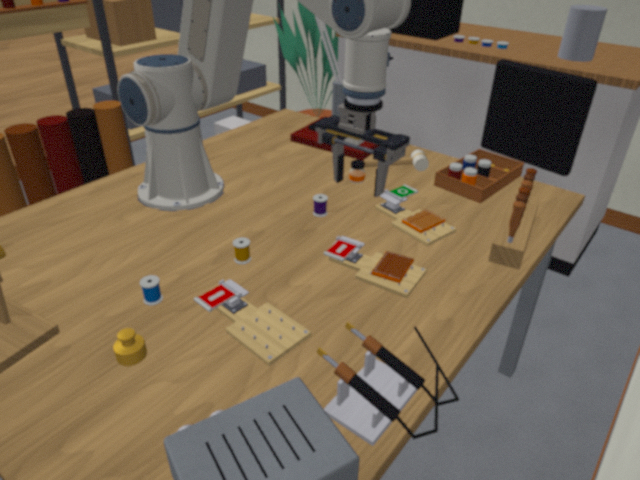

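View pics/side.png

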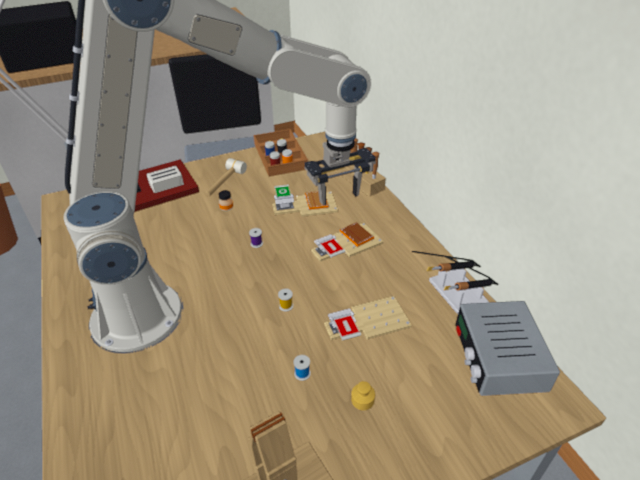

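Right board: red bar up at (220,295) but bed empty, so wrong. Middle board: red with a case at (393,267), so correct. Left board: green ring at (402,190) with a case, so wrong. I'll do the right one first, starting with a look from above.

jog_arm(
  deltas=[
    [-0.19, -0.077, 0, 0, 0, 0],
    [-0.19, -0.077, 0, 0, 0, 0],
    [-0.19, -0.077, 0, 0, 0, 0],
    [-0.19, -0.077, 0, 0, 0, 0],
    [-0.19, -0.077, 0, 0, 0, 0],
    [-0.19, -0.077, 0, 0, 0, 0],
    [-0.19, -0.077, 0, 0, 0, 0],
    [-0.19, -0.077, 0, 0, 0, 0],
    [-0.19, -0.077, 0, 0, 0, 0],
    [-0.19, -0.077, 0, 0, 0, 0],
  ],
  hand=0,
  newtons=5,
)

```text
clock: 1.9
position: [0.5089, -0.2861, 0.3028]
orientation: [180.0, 0.0, 90.0]
wrist_force: [0.4, -0.0, -0.7]
opening: 0.014
grip_force: 0.0
```

```bash
cat > look.py <<'E'
from h import *
import sys
np.set_printoptions(precision=4,suppress=True)
c=cams.capture("wrist"); cv2.imwrite(f"pics/{sys.argv[1]}.png",c["image"])
print("cam",-c["R"].T@c["t"],"zdir",c["R"][2])
for t,z in [("station_a",0),("bed_a",.012),("edge_a",.05),("case_1",.02),("weight",0),("spool_gold",0),("paint_jar",0),("mallet",0)]:
    for d in cams.pinpoint(c,t): print(t,round(d["confidence"],2),px(d),onz(c,px(d),z))
s=sensors.get_state(); print(s["clock"],s["position"],s["orientation"],s["wrist_force"],s["opening"])
E
python3 look.py w1
```

```text
cam [ 0.5096 -0.2193  0.3852] zdir [ 0.001  -0.2426 -0.9701]
station_a 0.71 [314.304 207.408] [ 0.5063 -0.2769  0.    ]
bed_a 0.97 [439.488 218.976] [ 0.6191 -0.2856  0.012 ]
edge_a 0.75 [305.6   303.504] [ 0.4992 -0.3516  0.05  ]
edge_a 0.65 [163.328 298.176] [ 0.3786 -0.3468  0.05  ]
spool_gold 0.62 [184.32   42.912] [ 0.3972 -0.1375  0.    ]
2.35 [ 0.5099 -0.2841  0.3027] [179.9973  -0.0063  90.0688] [0.088  0.3896 0.2519] 0.00015158505976891273
```

View pics/w1.png

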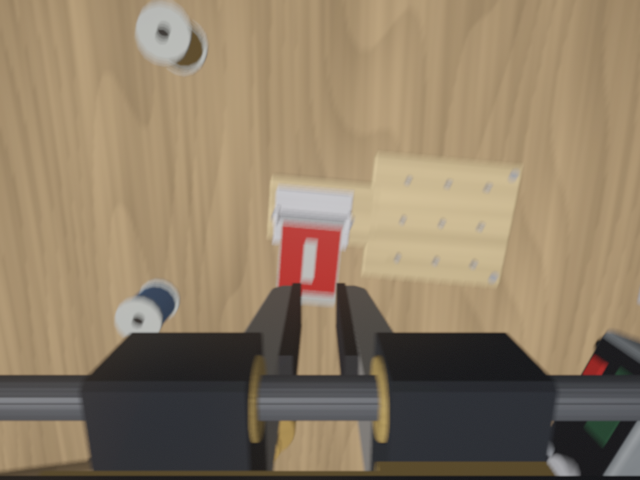

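```bash
cat > plan.py <<'E'
from h import *
from scipy.spatial.transform import Rotation as Ro
np.set_printoptions(precision=4,suppress=True)
def pose(st,side,r,z,th):
    """st=(x,y,yawdeg); side=+1 paddle lies on +y; tip centre r out from hinge, height z (mm), lean th deg"""
    a=np.radians(st[2]); h=np.array([np.cos(a),np.sin(a),0]); o=side*np.array([-np.sin(a),np.cos(a),0])
    t=np.radians(th); ax=-o*np.sin(t)-np.array([0,0,np.cos(t)])
    tip=np.array([st[0],st[1],0])+o*r/1e3+[0,0,z/1e3]
    return tip-.088*ax, Ro.from_matrix(np.c_[np.cross(h,ax),h,ax])
def cur():
    s=sensors.get_state(); return s["position"],Ro.from_euler("xyz",s["orientation"],degrees=True)
def rows(p0,R0,p1,R1,n):
    w=(R0.inv()*R1).as_rotvec(); p,R=p0,R0; out=[]
    for k in range(n):
        pn=p0+(p1-p0)*(k+1)/n
        out.append([*np.round(R.inv().apply(pn-p)/.15,3),*np.round(w/n/2/np.pi,4)])
        p=p+R.apply(np.array(out[-1][:3])*.15); R=R*Ro.from_rotvec(np.array(out[-1][3:])*2*np.pi)
    return out,p,R
def path(st,side,wps):
    p,R=cur(); L=[]
    for r,z,th,n in wps:
        o,p,R=rows(p,R,*pose(st,side,r,z,th),n); L+=o
    for i in range(0,len(L),10):
        print("["+", ".join("["+", ".join(f"{v:g}" for v in x)+"]" for x in L[i:i+10])+"]\n")
    print("end",p,R.as_euler("xyz",degrees=True))
E
cat > right.py <<'E'
from plan import *
path((.506,-.2765,-4.4),-1,[(105,75,45,10),(85,26,45,5),(62,26,45,5)])
E
python3 right.py
```

```text
[[-0.106, -0.011, 0.11, -0.0005, 0.0125, 0.0012], [-0.115, -0.011, 0.102, -0.0005, 0.0125, 0.0012], [-0.122, -0.01, 0.092, -0.0005, 0.0125, 0.0012], [-0.129, -0.01, 0.083, -0.0005, 0.0125, 0.0012], [-0.135, -0.009, 0.072, -0.0005, 0.0125, 0.0012], [-0.141, -0.007, 0.061, -0.0005, 0.0125, 0.0012], [-0.144, -0.007, 0.05, -0.0005, 0.0125, 0.0012], [-0.149, -0.007, 0.038, -0.0005, 0.0125, 0.0012], [-0.151, -0.005, 0.026, -0.0005, 0.0125, 0.0012], [-0.153, -0.004, 0.015, -0.0005, 0.0125, 0.0012]]

[[-0.027, 0, 0.065, 0, -0, -0], [-0.028, 0, 0.065, 0, -0, -0], [-0.027, 0, 0.065, 0, -0, -0], [-0.027, 0, 0.065, 0, -0, -0], [-0.028, 0, 0.065, 0, -0, -0], [0.022, -0, 0.022, 0, -0, -0], [0.022, -0, 0.021, 0, -0, -0], [0.021, -0, 0.022, 0, -0, -0], [0.022, -0, 0.022, 0, -0, -0], [0.022, -0, 0.022, 0, -0, -0]]

end [ 0.4965 -0.4003  0.0882] [179.9848 -45.0311  85.519 ]
```

jog_arm(
  deltas=[
    [-0.106, -0.011, 0.11, -0.0005, 0.0125, 0.0012],
    [-0.115, -0.011, 0.102, -0.0005, 0.0125, 0.0012],
    [-0.122, -0.01, 0.092, -0.0005, 0.0125, 0.0012],
    [-0.129, -0.01, 0.083, -0.0005, 0.0125, 0.0012],
    [-0.135, -0.009, 0.072, -0.0005, 0.0125, 0.0012],
    [-0.141, -0.007, 0.061, -0.0005, 0.0125, 0.0012],
    [-0.144, -0.007, 0.05, -0.0005, 0.0125, 0.0012],
    [-0.149, -0.007, 0.038, -0.0005, 0.0125, 0.0012],
    [-0.151, -0.005, 0.026, -0.0005, 0.0125, 0.0012],
    [-0.153, -0.004, 0.015, -0.0005, 0.0125, 0.0012],
  ],
)

```text
clock: 3.35
position: [0.493, -0.4443, 0.1366]
orientation: [180.0, -45.2, 85.5]
wrist_force: [-0.2, -0.7, -0.2]
opening: 0.0005
grip_force: 0.0
```

```bash
python3 look.py w2; python3 - <<'E'
from h import *
c=cams.capture("side"); i=c["image"][260:460,240:460]
w=cv2.imread("pics/w2.png"); cv2.imwrite("pics/n2.png",np.hstack([cv2.resize(w,(400,300)),cv2.resize(i,(330,300))]))
E
cat > right.py <<'E'
from plan import *
path((.506,-.2765,-4.4),-1,[(85,26,45,5),(62,26,45,5)])
E
python3 right.py
```

```text
cam [ 0.4928 -0.4557  0.2429] zdir [ 0.0418  0.5156 -0.8558]
station_a 0.7 [314.368 206.592] [ 0.5046 -0.2743  0.    ]
bed_a 0.73 [177.472  86.88 ] [ 0.3992 -0.1504  0.012 ]
bed_a 0.64 [480.384 197.808] [ 0.6192 -0.2847  0.012 ]
edge_a 0.82 [315.072 261.504] [ 0.4999 -0.3475  0.05  ]
case_1 0.25 [179.008  89.904] [ 0.404  -0.1648  0.02  ]
3.8 [ 0.4933 -0.4435  0.139 ] [179.8597 -44.8927  85.6171] [ 0.0518 -0.3506 -0.135 ] 0.0003129742252394748
[[-0.028, -0, 0.067, 0.0001, 0, -0], [-0.029, -0, 0.067, 0.0001, 0, -0], [-0.028, -0.001, 0.067, 0.0001, 0, -0], [-0.028, 0, 0.067, 0.0001, 0, -0], [-0.029, 0, 0.067, 0.0001, 0, -0], [0.022, 0, 0.022, -0, 0, -0], [0.022, 0, 0.021, -0, 0, -0], [0.021, 0, 0.022, -0, 0, -0], [0.022, 0, 0.021, -0, 0, -0], [0.022, 0, 0.022, -0, 0, -0]]

end [ 0.4964 -0.4003  0.0882] [-179.9419  -44.9118   85.5909]
```

View pics/n2.png

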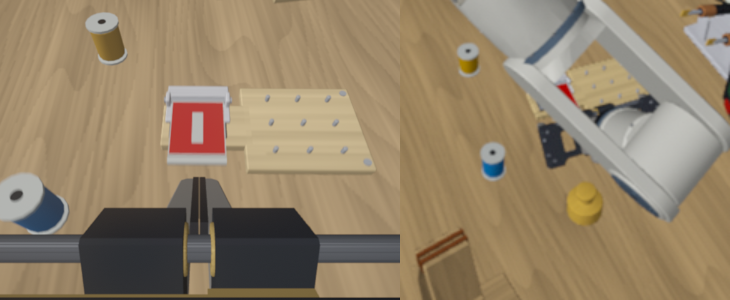

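Wrist view: the fingers sit at (200,190) in line with the paddle edge at (197,158), and the blue spool and weight are clear.

jog_arm(
  deltas=[
    [-0.028, 0, 0.067, 0, 0, 0],
    [-0.028, 0, 0.067, 0, 0, 0],
    [-0.028, 0, 0.067, 0, 0, 0],
    [-0.028, 0, 0.067, 0, 0, 0],
    [-0.028, 0, 0.067, 0, 0, 0],
    [0.022, 0, 0.022, 0, 0, 0],
    [0.022, 0, 0.022, 0, 0, 0],
    [0.022, 0, 0.022, 0, 0, 0],
    [0.022, 0, 0.022, 0, 0, 0],
    [0.022, 0, 0.022, 0, 0, 0],
  ],
)

```text
clock: 4.85
position: [0.4962, -0.4, 0.0873]
orientation: [179.9, -45.0, 85.5]
wrist_force: [-0.7, -0.1, 0.6]
opening: 0.0009
grip_force: 0.0
```

```bash
cat > right.py <<'E'
from plan import *
# corner = (r-7, z+7); corner arc radius ~50 about (0,50)
w=[(60,45,45,3)]
for f in range(10,106,6): 
    f=np.radians(f); w.append((52*np.cos(f)+7, 50+52*np.sin(f)-7,45,1))
w.append((-6,95,45,1))
path((.5055,-.2755,-4.4),-1,w)
E
python3 look.py w3|tail -1; python3 right.py
```

```text
5.3 [ 0.496  -0.4004  0.0868] [179.9873 -45.0208  85.4382] [-0.236   0.1524 -0.2132] 0.00038222877780190044
[[0.037, -0, -0.027, 0.0001, -0, -0.0001], [0.037, -0, -0.028, 0.0001, -0, -0.0001], [0.037, -0.001, -0.027, 0.0001, -0, -0.0001], [0.041, 0, -0.025, 0.0001, -0.0001, -0], [0.031, 0, -0.019, -0, 0, -0], [0.033, 0, -0.016, -0, 0, -0], [0.034, 0, -0.012, -0, 0, -0], [0.035, 0, -0.009, -0, 0, -0], [0.036, 0, -0.005, -0, 0, -0], [0.036, 0, -0.001, -0, 0, -0]]

[[0.036, 0, 0.002, -0, 0, -0], [0.036, 0, 0.006, -0, 0, -0], [0.035, 0, 0.01, -0, 0, -0], [0.034, 0, 0.014, -0, 0, -0], [0.032, 0, 0.017, -0, 0, -0], [0.03, 0, 0.02, -0, 0, -0], [0.028, 0, 0.024, -0, 0, -0], [0.025, 0, 0.026, -0, 0, -0], [0.022, 0, 0.028, -0, 0, -0], [0.023, 0, 0.015, -0, 0, -0]]

end [ 0.5011 -0.3315  0.1573] [-179.9768  -44.9848   85.591 ]
```

View pics/w3.png

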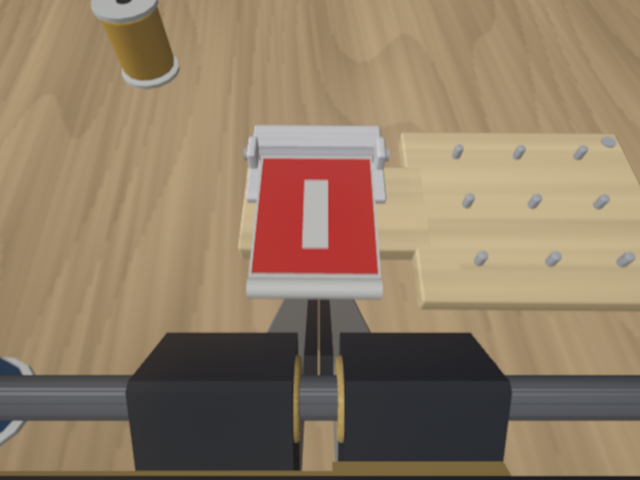

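The fingertips are hidden under the white bead at (315,288) and centred on it. Now the lifting arc.

jog_arm(
  deltas=[
    [0.037, 0, -0.027, 0, 0, 0],
    [0.037, 0, -0.027, 0, 0, 0],
    [0.037, 0, -0.027, 0, 0, 0],
    [0.041, 0, -0.025, 0, 0, 0],
    [0.031, 0, -0.019, 0, 0, 0],
    [0.033, 0, -0.016, 0, 0, 0],
    [0.034, 0, -0.012, 0, 0, 0],
    [0.035, 0, -0.009, 0, 0, 0],
    [0.036, 0, -0.005, 0, 0, 0],
    [0.036, 0, -0.001, 0, 0, 0],
  ],
)

```text
clock: 6.3
position: [0.4976, -0.38, 0.1428]
orientation: [180.0, -45.0, 85.4]
wrist_force: [-0.1, -0.4, -0.5]
opening: -0.0
grip_force: 0.1
```

jog_arm(
  deltas=[
    [0.018, 0, 0.001, 0, 0, 0],
    [0.018, 0, 0.001, 0, 0, 0],
    [0.018, 0, 0.003, 0, 0, 0],
    [0.018, 0, 0.003, 0, 0, 0],
    [0.018, 0, 0.005, 0, 0, 0],
    [0.018, 0, 0.005, 0, 0, 0],
    [0.017, 0, 0.007, 0, 0, 0],
    [0.017, 0, 0.007, 0, 0, 0],
    [0.016, 0, 0.009, 0, 0, 0],
    [0.016, 0, 0.009, 0, 0, 0],
  ],
)

```text
clock: 7.3
position: [0.4995, -0.3563, 0.1557]
orientation: [180.0, -45.0, 85.4]
wrist_force: [-0.6, -0.0, 0.1]
opening: 0.0008
grip_force: 0.1
```

jog_arm(
  deltas=[
    [0.015, 0, 0.01, 0, 0, 0],
    [0.015, 0, 0.01, 0, 0, 0],
    [0.014, 0, 0.012, 0, 0, 0],
    [0.014, 0, 0.012, 0, 0, 0],
    [0.013, 0, 0.013, 0, 0, 0],
    [0.013, 0, 0.013, 0, 0, 0],
    [0.011, 0, 0.014, 0, 0, 0],
    [0.011, 0, 0.014, 0, 0, 0],
    [0.012, 0, 0.008, 0, 0, 0],
    [0.012, 0, 0.008, 0, 0, 0],
  ],
)

```text
clock: 8.3
position: [0.5016, -0.3306, 0.1574]
orientation: [180.0, -45.0, 85.4]
wrist_force: [0.1, -0.0, -0.2]
opening: 0.0004
grip_force: 0.0
```

```bash
python3 look.py w4
```

```text
cam [ 0.5014 -0.3416  0.2637] zdir [ 0.0416  0.5133 -0.8572]
station_a 0.76 [380.48   67.008] [0.5921 0.0197 0.    ]
station_a 0.6 [315.328 234.384] [ 0.513  -0.1716  0.    ]
station_a 0.6 [498.368  32.88 ] [0.7253 0.0663 0.    ]
bed_a 0.79 [509.824 373.92 ] [ 0.6199 -0.2865  0.012 ]
edge_a 0.86 [316.608 232.704] [ 0.5116 -0.2027  0.05  ]
edge_a 0.58 [413.568  65.424] [ 0.6017 -0.0489  0.05  ]
case_1 0.88 [496.384  33.312] [0.7062 0.0348 0.02  ]
paint_jar 0.74 [379.328  63.312] [0.5918 0.0255 0.    ]
paint_jar 0.64 [196.224   1.104] [0.4024 0.1523 0.    ]
8.75 [ 0.5016 -0.3309  0.1574] [179.9836 -45.0221  85.4463] [0.2806 0.0178 0.048 ] 0.0002278227389288089
```

View pics/w4.png

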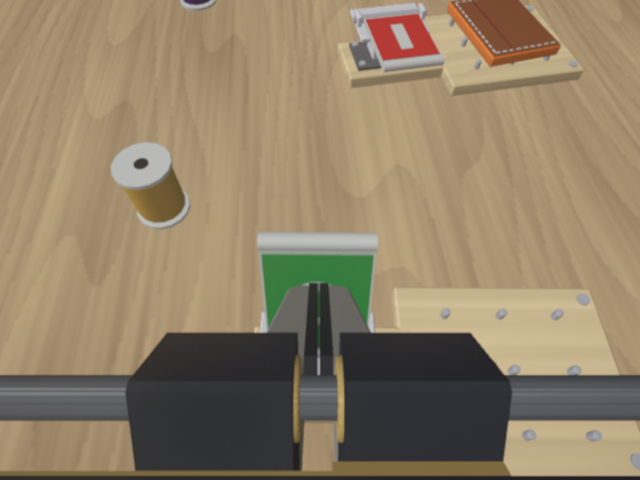

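Right marker now lies green side up, with its edge at (317,240) px ≈ (0.512,-0.203), 72 mm past the hinge. Next, the left board.

```bash
python3 - <<'E'
from plan import *
path((.558,.296,-14),1,[(15,235,0,10)])if 0 else None
p,R=cur(); L=[]
o,p,R=rows(p,R,p+[0,0,.13],R,4); L+=o
p1,R1=pose((.558,.290,-14),1,10,215,0)
o,p,R=rows(p,R,p1,R1,16); L+=o
for i in (0,10): print("["+", ".join("["+", ".join(f"{v:g}" for v in x)+"]" for x in L[i:i+10])+"]\n")
print(p,R.as_euler("xyz",degrees=True))
E
```

```text
[[0.153, 0, -0.153, 0, 0, 0], [0.154, 0, -0.153, 0, 0, 0], [0.153, 0, -0.153, 0, 0, 0], [0.153, 0, -0.154, 0, 0, 0], [0.191, 0.004, 0.182, -0.0006, -0.0078, 0.0016], [0.2, 0, 0.173, -0.0006, -0.0078, 0.0016], [0.208, -0.001, 0.162, -0.0006, -0.0078, 0.0016], [0.216, -0.005, 0.152, -0.0006, -0.0078, 0.0016], [0.223, -0.007, 0.142, -0.0006, -0.0078, 0.0016], [0.229, -0.01, 0.13, -0.0006, -0.0078, 0.0016]]

[[0.235, -0.013, 0.119, -0.0006, -0.0078, 0.0016], [0.241, -0.016, 0.107, -0.0006, -0.0078, 0.0016], [0.246, -0.018, 0.095, -0.0006, -0.0078, 0.0016], [0.249, -0.021, 0.083, -0.0006, -0.0078, 0.0016], [0.254, -0.025, 0.07, -0.0006, -0.0078, 0.0016], [0.256, -0.026, 0.058, -0.0006, -0.0078, 0.0016], [0.258, -0.03, 0.045, -0.0006, -0.0078, 0.0016], [0.26, -0.033, 0.032, -0.0006, -0.0078, 0.0016], [0.261, -0.035, 0.02, -0.0006, -0.0078, 0.0016], [0.261, -0.038, 0.006, -0.0006, -0.0078, 0.0016]]

[0.5604 0.2997 0.303 ] [-179.6869    0.0386   75.8487]
```

jog_arm(
  deltas=[
    [0.153, 0, -0.153, 0, 0, 0],
    [0.153, 0, -0.153, 0, 0, 0],
    [0.153, 0, -0.153, 0, 0, 0],
    [0.153, 0, -0.153, 0, 0, 0],
    [0.191, 0.004, 0.182, -0.0006, -0.0078, 0.0016],
    [0.2, 0, 0.173, -0.0006, -0.0078, 0.0016],
    [0.208, -0.001, 0.162, -0.0006, -0.0078, 0.0016],
    [0.216, -0.005, 0.152, -0.0006, -0.0078, 0.0016],
    [0.223, -0.007, 0.142, -0.0006, -0.0078, 0.0016],
    [0.229, -0.01, 0.13, -0.0006, -0.0078, 0.0016],
  ],
)

```text
clock: 9.75
position: [0.5235, -0.0929, 0.2933]
orientation: [-178.9, -28.0, 81.3]
wrist_force: [0.4, -0.3, 0.5]
opening: 0.0004
grip_force: 0.0
```

jog_arm(
  deltas=[
    [0.235, -0.013, 0.119, -0.0006, -0.0078, 0.0016],
    [0.241, -0.016, 0.107, -0.0006, -0.0078, 0.0016],
    [0.246, -0.018, 0.095, -0.0006, -0.0078, 0.0016],
    [0.249, -0.021, 0.083, -0.0006, -0.0078, 0.0016],
    [0.254, -0.025, 0.07, -0.0006, -0.0078, 0.0016],
    [0.256, -0.026, 0.058, -0.0006, -0.0078, 0.0016],
    [0.258, -0.03, 0.045, -0.0006, -0.0078, 0.0016],
    [0.26, -0.033, 0.032, -0.0006, -0.0078, 0.0016],
    [0.261, -0.035, 0.02, -0.0006, -0.0078, 0.0016],
    [0.261, -0.038, 0.006, -0.0006, -0.0078, 0.0016],
  ],
)

```text
clock: 10.75
position: [0.5601, 0.3014, 0.3032]
orientation: [-179.7, 0.1, 75.8]
wrist_force: [0.3, -0.4, 0.1]
opening: 0.0004
grip_force: 0.0
```

```bash
python3 look.py w5
```

```text
cam [0.5778 0.3663 0.3854] zdir [-0.0635 -0.2363 -0.9696]
station_a 0.72 [316.096 230.784] [0.5547 0.2891 0.    ]
edge_a 0.56 [310.976 153.696] [0.5689 0.3596 0.05  ]
case_1 0.72 [527.296 440.208] [0.7099 0.0314 0.02  ]
case_1 0.59 [447.168 236.592] [0.6677 0.2596 0.02  ]
spool_gold 0.28 [316.032 232.992] [0.5541 0.2871 0.    ]
paint_jar 0.68 [ 93.184 181.584] [0.3688 0.3831 0.    ]
mallet 0.68 [444.224 237.216] [0.6698 0.2538 0.    ]
11.2 [0.5604 0.2983 0.303 ] [-179.6772    0.033    75.7553] [ 0.2469  0.0551 -0.5199] 0.00023055713473548616
```

View pics/w5.png

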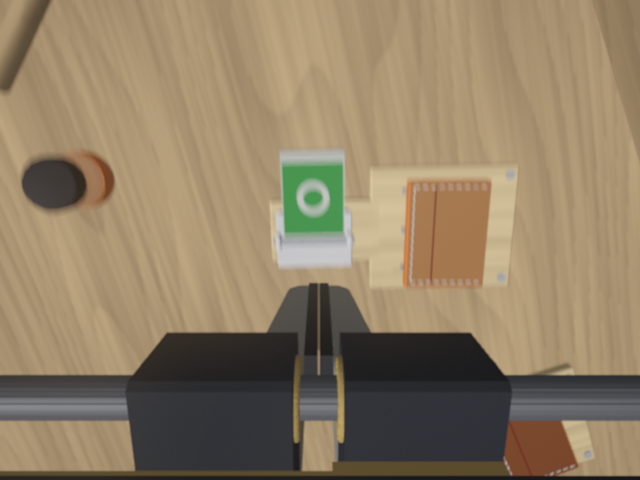

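```bash
cat > left.py <<'E'
from plan import *
path((.553,.290,-13.8),1,[(105,75,45,10),(85,26,45,5),(62,26,45,5)])
E
python3 left.py
```

```text
[[0.105, -0.004, 0.11, -0.0001, -0.0125, -0.0001], [0.113, -0.003, 0.102, -0.0001, -0.0125, -0.0001], [0.121, -0.004, 0.093, -0.0001, -0.0125, -0.0001], [0.128, -0.004, 0.083, -0.0001, -0.0125, -0.0001], [0.134, -0.003, 0.073, -0.0001, -0.0125, -0.0001], [0.139, -0.004, 0.062, -0.0001, -0.0125, -0.0001], [0.144, -0.003, 0.05, -0.0001, -0.0125, -0.0001], [0.147, -0.004, 0.04, -0.0001, -0.0125, -0.0001], [0.15, -0.003, 0.027, -0.0001, -0.0125, -0.0001], [0.152, -0.003, 0.016, -0.0001, -0.0125, -0.0001]]

[[0.027, 0, 0.065, -0, 0, 0.0001], [0.028, 0, 0.065, -0, 0, 0.0001], [0.027, 0, 0.065, -0, 0, 0.0001], [0.027, 0, 0.065, -0, 0, 0.0001], [0.027, 0, 0.065, -0, 0, 0.0001], [-0.022, 0, 0.022, -0, 0, -0], [-0.021, 0, 0.022, -0, 0, -0], [-0.022, 0, 0.021, -0, 0, -0], [-0.021, 0, 0.022, -0, 0, -0], [-0.022, 0.001, 0.022, -0, 0, -0]]

end [0.5827 0.4106 0.0882] [-179.9918   45.0317   76.0922]
```

The left marker is green (ring at (313,198)) with a case beside it at (447,236). The path is clear of the jar at (55,183).

jog_arm(
  deltas=[
    [0.105, -0.004, 0.11, -0.0001, -0.0125, -0.0001],
    [0.113, -0.003, 0.102, -0.0001, -0.0125, -0.0001],
    [0.121, -0.004, 0.093, -0.0001, -0.0125, -0.0001],
    [0.128, -0.004, 0.083, -0.0001, -0.0125, -0.0001],
    [0.134, -0.003, 0.073, -0.0001, -0.0125, -0.0001],
    [0.139, -0.004, 0.062, -0.0001, -0.0125, -0.0001],
    [0.144, -0.003, 0.05, -0.0001, -0.0125, -0.0001],
    [0.147, -0.004, 0.04, -0.0001, -0.0125, -0.0001],
    [0.15, -0.003, 0.027, -0.0001, -0.0125, -0.0001],
    [0.152, -0.003, 0.016, -0.0001, -0.0125, -0.0001],
  ],
)

```text
clock: 12.2
position: [0.5934, 0.4535, 0.1368]
orientation: [-179.8, 45.2, 76.3]
wrist_force: [0.8, 0.7, -0.6]
opening: 0.0007
grip_force: 0.0
```

```bash
python3 look.py w6; python3 - <<'E'
from h import *
ims=[]
c=cams.capture("scene"); a=cv2.resize(c["image"][120:270,290:490],(400,300))
w=cv2.imread("pics/w6.png"); cv2.imwrite("pics/n6.png",np.hstack([cv2.resize(w,(400,300)),a]))
E
cat > left.py <<'E'
from plan import *
path((.553,.290,-13.8),1,[(85,26,45,5),(62,26,45,5)])
E
python3 left.py
```

```text
cam [0.6193 0.5555 0.1469] zdir [-0.205  -0.8341 -0.5121]
station_a 0.58 [317.184 268.704] [0.5526 0.2873 0.    ]
bed_a 0.6 [501.696 364.704] [0.7105 0.0264 0.012 ]
edge_a 0.23 [502.784 369.12 ] [0.6875 0.1603 0.05  ]
case_1 0.85 [501.184 367.584] [0.706  0.0453 0.02  ]
case_1 0.59 [474.688 296.688] [0.6631 0.2545 0.02  ]
paint_jar 0.91 [  0.128 236.304] [0.3621 0.3798 0.    ]
12.65 [0.5934 0.4533 0.1397] [-179.95     44.8433   76.2801] [ 0.2503  0.5946 -0.4271] 0.0005423145997642282
[[0.028, -0, 0.068, 0, -0.0001, 0], [0.028, -0, 0.068, 0, -0.0001, 0], [0.029, -0, 0.069, 0, -0.0001, 0], [0.028, -0.001, 0.068, 0, -0.0001, 0], [0.028, 0, 0.068, 0, -0.0001, 0], [-0.022, 0, 0.022, 0, 0, 0], [-0.021, 0, 0.021, 0, 0, 0], [-0.022, 0, 0.022, 0, 0, 0], [-0.021, 0, 0.022, 0, 0, 0], [-0.022, 0, 0.021, 0, 0, 0]]

end [0.5826 0.4107 0.0883] [-179.9348   45.0526   76.3032]
```

View pics/n6.png

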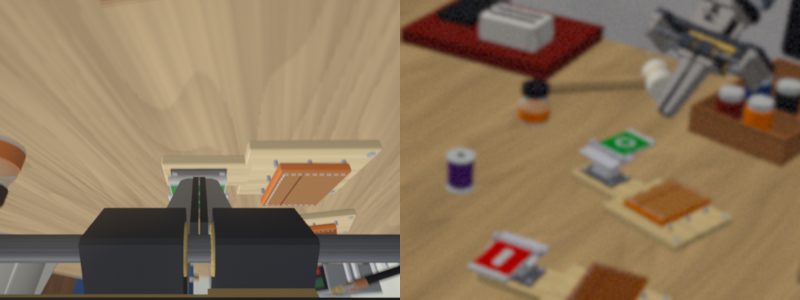

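```bash
python3 - <<'E'
from plan import *
c=cams.capture("scene")
for n,u,z in [("mallet head",(419,160),.024),("mallet handle end",(366,163),.02),("tray left corner",(436,183),.03),("tray left bottom",(436,186),0),("tray top left",(437,174),.05),("tray back",(470,150),.05)]: print(n,onz(c,u,z))
E
```

```text
mallet head [0.4648 0.595  0.024 ]
mallet handle end [0.3405 0.4711 0.02  ]
tray left corner [0.5904 0.4703 0.03  ]
tray left bottom [0.5752 0.5081 0.    ]
tray top left [0.5813 0.4882 0.05  ]
tray back [0.5808 0.7209 0.05  ]
```

```bash
python3 - <<'E'
from plan import *
c=cams.capture("side"); s=cams.capture("scene")
cv2.imwrite("pics/n7.png",np.hstack([cv2.resize(c["image"][100:220,230:390],(400,300),interpolation=cv2.INTER_CUBIC),cv2.resize(s["image"][120:240,400:560],(400,300),interpolation=cv2.INTER_CUBIC)]))
for n,u in [("near-left",(272,173)),("near-right",(306,163))]: print(n,onz(c,u,0),onz(c,u,.05))
for n,u in [("scene near",(483,198)),("left",(436,186)),("right",(523,160))]: print(n,onz(s,u,0))
p1,R1=pose((.553,.290,-13.8),1,62,26,45); print("cam then",p1+R1.apply([.066,0,-.082]))
E
```

```text
near-left [0.5861 0.5234 0.    ] [0.5639 0.4495 0.05  ]
near-right [0.7339 0.5348 0.    ] [0.7048 0.4604 0.05  ]
scene near [0.7184 0.5282 0.    ]
left [0.5752 0.5081 0.    ]
right [0.7132 0.874  0.    ]
cam then [0.6076 0.5123 0.0995]
```

View pics/n7.png

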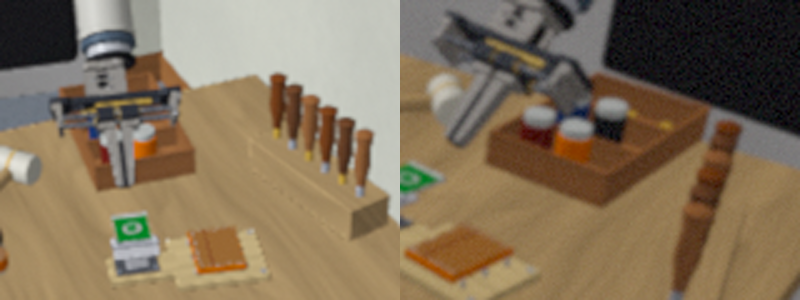

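The open tray (x>0.58, y>0.51) lies under the wrist. I'll lean less here, at 37°, to keep the wrist camera well above it.

```bash
cat > left.py <<'E'
from plan import *
path((.553,.290,-13.8),1,[(86,26,37,6),(62,26,37,4)])
E
python3 left.py
```

```text
[[0.01, 0, 0.056, -0, 0.0037, 0.0001], [0.008, 0.001, 0.057, -0, 0.0037, 0.0001], [0.007, 0, 0.056, -0, 0.0037, 0.0001], [0.006, 0.001, 0.057, -0, 0.0037, 0.0001], [0.004, -0, 0.057, -0, 0.0037, 0.0001], [0.003, 0, 0.056, -0, 0.0037, 0.0001], [-0.032, 0, 0.024, -0, -0, -0.0001], [-0.032, 0, 0.024, -0, -0, -0.0001], [-0.032, 0, 0.024, -0, -0, -0.0001], [-0.032, 0, 0.025, -0, -0, -0.0001]]

end [0.5803 0.4016 0.0963] [-179.9559   36.9646   76.2702]
```

jog_arm(
  deltas=[
    [0.01, 0, 0.056, 0, 0.0037, 0.0001],
    [0.008, 0, 0.057, 0, 0.0037, 0.0001],
    [0.007, 0, 0.056, 0, 0.0037, 0.0001],
    [0.006, 0, 0.057, 0, 0.0037, 0.0001],
    [0.004, 0, 0.057, 0, 0.0037, 0.0001],
    [0.003, 0, 0.056, 0, 0.0037, 0.0001],
    [-0.032, 0, 0.024, 0, 0, 0],
    [-0.032, 0, 0.024, 0, 0, 0],
    [-0.032, 0, 0.024, 0, 0, 0],
    [-0.032, 0, 0.024, 0, 0, 0],
  ],
)

```text
clock: 13.85
position: [0.5799, 0.402, 0.0956]
orientation: [179.9, 37.0, 76.1]
wrist_force: [0.5, 0.9, 0.1]
opening: 0.0006
grip_force: 0.7
```

```bash
cat > left.py <<'E'
from plan import *
w=[(60,45,37,3)]
for f in range(10,106,6): 
    f=np.radians(f); w.append((52*np.cos(f)+8, 50+52*np.sin(f)-6,37,1))
w.append((-7,95,37,1))
path((.553,.290,-13.8),1,w)
E
python3 left.py; python3 - <<'E'
from h import *
s=cams.capture("side"); c=cams.capture("scene"); print(sensors.get_state()["wrist_force"],sensors.get_state()["position"])
cv2.imwrite("pics/n8.png",np.hstack([cv2.resize(s["image"][130:250,230:390],(400,300),interpolation=cv2.INTER_CUBIC),cv2.resize(c["image"][130:250,350:510],(400,300),interpolation=cv2.INTER_CUBIC)]))
E
```

```text
[[-0.03, 0.001, -0.032, 0, -0, -0.0001], [-0.03, 0.002, -0.032, 0, -0, -0.0001], [-0.03, 0.001, -0.032, 0, -0, -0.0001], [-0.037, 0, -0.04, 0, -0, 0.0001], [-0.028, 0, -0.023, 0, -0, 0], [-0.03, 0, -0.02, 0, -0, 0], [-0.032, 0, -0.017, 0, -0, 0], [-0.033, 0, -0.014, 0, -0, 0], [-0.035, 0, -0.01, 0, -0, 0], [-0.036, 0, -0.006, 0, -0, 0]]

[[-0.036, 0, -0.003, 0, -0, 0], [-0.037, 0, 0.002, 0, -0, 0], [-0.035, -0, 0.005, 0, -0, 0], [-0.036, -0, 0.008, 0, -0, 0], [-0.034, -0, 0.013, 0, -0, 0], [-0.032, -0, 0.016, 0, -0, 0], [-0.031, -0, 0.019, 0, -0, 0], [-0.029, -0, 0.022, 0, -0, 0], [-0.026, -0, 0.025, 0, -0, 0], [-0.031, -0, 0.026, 0, -0, 0]]

end [0.564  0.3346 0.1652] [179.9996  36.9822  76.2221]
[ 0.07257991  0.26896162 -0.4928908 ] [0.57972881 0.40129802 0.09560317]
```

View pics/n8.png

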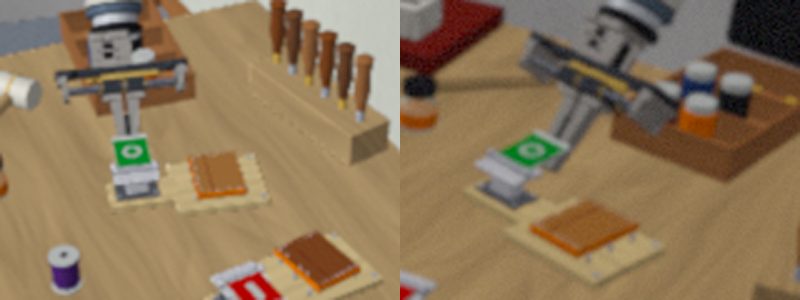

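The fingertips are under the green paddle's edge (130,135 on the left half), nothing else touched. Arc as before.

jog_arm(
  deltas=[
    [-0.03, 0, -0.032, 0, 0, 0],
    [-0.03, 0, -0.032, 0, 0, 0],
    [-0.03, 0, -0.032, 0, 0, 0],
    [-0.037, 0, -0.04, 0, 0, 0],
    [-0.028, 0, -0.023, 0, 0, 0],
    [-0.03, 0, -0.02, 0, 0, 0],
    [-0.032, 0, -0.017, 0, 0, 0],
    [-0.033, 0, -0.014, 0, 0, 0],
    [-0.035, 0, -0.01, 0, 0, 0],
    [-0.036, 0, -0.006, 0, 0, 0],
  ],
)

```text
clock: 14.95
position: [0.5754, 0.3841, 0.1517]
orientation: [180.0, 37.0, 76.1]
wrist_force: [-0.3, 0.1, -0.2]
opening: 0.0005
grip_force: 0.1
```

jog_arm(
  deltas=[
    [-0.018, 0, -0.001, 0, 0, 0],
    [-0.018, 0, -0.001, 0, 0, 0],
    [-0.018, 0, 0.001, 0, 0, 0],
    [-0.018, 0, 0.001, 0, 0, 0],
    [-0.018, 0, 0.003, 0, 0, 0],
    [-0.018, 0, 0.003, 0, 0, 0],
    [-0.018, 0, 0.004, 0, 0, 0],
    [-0.018, 0, 0.004, 0, 0, 0],
    [-0.017, 0, 0.006, 0, 0, 0],
    [-0.017, 0, 0.006, 0, 0, 0],
  ],
)

```text
clock: 15.95
position: [0.5697, 0.3612, 0.1644]
orientation: [180.0, 37.0, 76.1]
wrist_force: [-0.3, 0.7, 0.3]
opening: 0.0004
grip_force: 0.1
```

jog_arm(
  deltas=[
    [-0.016, 0, 0.008, 0, 0, 0],
    [-0.016, 0, 0.008, 0, 0, 0],
    [-0.016, 0, 0.01, 0, 0, 0],
    [-0.016, 0, 0.01, 0, 0, 0],
    [-0.014, 0, 0.011, 0, 0, 0],
    [-0.014, 0, 0.011, 0, 0, 0],
    [-0.013, 0, 0.012, 0, 0, 0],
    [-0.013, 0, 0.012, 0, 0, 0],
    [-0.016, 0, 0.013, 0, 0, 0],
    [-0.016, 0, 0.013, 0, 0, 0],
  ],
)

```text
clock: 16.95
position: [0.5631, 0.3343, 0.1649]
orientation: [180.0, 37.0, 76.1]
wrist_force: [0.3, 0.8, -0.3]
opening: 0.0005
grip_force: 0.0
```

```bash
cat > chk.py <<'E'
from h import *
np.set_printoptions(precision=3,suppress=True)
for n in ["scene","side"]:
    c=cams.capture(n); hsv=cv2.cvtColor(c["image"],cv2.COLOR_BGR2HSV)
    for nm,(x,y,a) in dict(right=(.5055,-.2755,-4.4),mid=(.592,.012,12),left=(.553,.290,-13.8)).items():
        a=np.radians(a); yd=np.array([-np.sin(a),np.cos(a)])
        for s in (1,-1):
            q=np.array([[*(np.array([x,y])+s*yd*r/1e3+np.array([np.cos(a),np.sin(a)])*k/1e3),.052] for r in (30,45,58) for k in (-15,-8,8,15)])
            cols=[hsv[int(v),int(u)] for u,v in (proj(c,X) for X in q)]
            print(n,nm,"+y" if s>0 else "-y","HSV median",np.median(cols,0))
    for d in cams.pinpoint(c,"edge_a"): print("edge",round(d["confidence"],2),px(d),onz(c,px(d),.05))
    for t,z in [("case_1",.02),("spool_gold",0),("paint_jar",0),("mallet",0),("weight",0)]:
        print(t,[(round(d["confidence"],2),onz(c,px(d),z)[:2]) for d in cams.pinpoint(c,t)])
s=sensors.get_state(); print(s["clock"],s["position"],s["wrist_force"])
E
python3 chk.py
```

```text
scene right +y HSV median [ 67.  191.5 123.5]
scene right -y HSV median [ 18.  102.5 143.5]
scene mid +y HSV median [ 18.  110.5 153.5]
scene mid -y HSV median [  1.  191.5 164. ]
scene left +y HSV median [ 18. 117. 146.]
scene left -y HSV median [ 18.   75.5 150.5]
edge 0.71 [260.672 272.88 ] [ 0.516 -0.196  0.05 ]
edge 0.64 [333.696 256.8  ] [ 0.601 -0.049  0.05 ]
edge 0.57 [380.224 188.112] [0.5   0.302 0.05 ]
case_1 [(0.69, array([0.707, 0.033])), (0.62, array([0.663, 0.27 ]))]
spool_gold [(0.97, array([ 0.398, -0.142]))]
paint_jar [(0.75, array([0.356, 0.399]))]
mallet [(0.81, array([0.415, 0.541])), (0.69, array([0.553, 0.302])), (0.33, array([0.691, 0.061]))]
weight [(0.72, array([ 0.399, -0.137])), (0.61, array([ 0.466, -0.488])), (0.23, array([0.694, 0.049]))]
side right +y HSV median [ 68.  121.5 143. ]
side right -y HSV median [110.5  29.  172. ]
side mid +y HSV median [ 18.  101.  165.5]
side mid -y HSV median [  1.  202.5 176.5]
side left +y HSV median [ 18.   99.5 165. ]
side left -y HSV median [  0.  253.5 178. ]
edge 0.72 [281.6   210.288] [0.518 0.222 0.05 ]
edge 0.72 [330.368 297.6  ] [ 0.504 -0.203  0.05 ]
edge 0.62 [337.472 254.304] [ 0.596 -0.052  0.05 ]
case_1 [(0.93, array([0.658, 0.266])), (0.85, array([0.713, 0.033])), (0.3, array([ 0.524, -0.178]))]
spool_gold [(0.6, array([ 0.391, -0.152]))]
paint_jar []
mallet [(0.81, array([0.419, 0.549])), (0.26, array([0.55 , 0.294]))]
weight [(0.76, array([ 0.451, -0.483])), (0.55, array([ 0.505, -0.267]))]
17.65 [0.563 0.335 0.165] [-0.499 -0.286 -0.078]
```

jog_arm(
  deltas=[
    [-0.06, 0, -0.1, 0, 0, 0],
    [-0.12, 0, -0.16, 0, 0, 0],
    [-0.12, 0, -0.16, 0, 0, 0],
    [-0.12, 0, -0.16, 0, 0, 0],
    [-0.12, 0, -0.16, 0, 0, 0],
    [0, 0, 0, 0, 0, 0],
    [0, 0, 0, 0, 0, 0],
    [0, 0, 0, 0, 0, 0],
    [0, 0, 0, 0, 0, 0],
    [0, 0, 0, 0, 0, 0],
  ],
)

```text
clock: 18.65
position: [0.5634, 0.3365, 0.3014]
orientation: [-179.9, 37.1, 76.2]
wrist_force: [0.7, 0.3, 1.1]
opening: 0.0008
grip_force: 0.0
```

```bash
python3 chk.py
```

```text
scene right +y HSV median [ 67.  190.5 124. ]
scene right -y HSV median [ 18. 102. 144.]
scene mid +y HSV median [ 18. 110. 154.]
scene mid -y HSV median [  1.  198.5 164.5]
scene left +y HSV median [ 18.  113.5 145.5]
scene left -y HSV median [  1.  187.5 164. ]
edge 0.93 [259.52  273.792] [ 0.516 -0.2    0.05 ]
edge 0.84 [334.016 256.8  ] [ 0.602 -0.048  0.05 ]
edge 0.5 [374.976 203.712] [0.538 0.217 0.05 ]
case_1 [(0.89, array([0.702, 0.039])), (0.72, array([0.668, 0.257]))]
spool_gold [(0.65, array([ 0.392, -0.127]))]
paint_jar [(0.84, array([0.369, 0.383]))]
mallet [(0.55, array([0.413, 0.547]))]
weight [(0.59, array([ 0.46 , -0.489]))]
side right +y HSV median [ 67.5 119.5 144. ]
side right -y HSV median [112.   28.5 172. ]
side mid +y HSV median [ 18.5 101.5 166. ]
side mid -y HSV median [  1. 202. 178.]
side left +y HSV median [ 19.  102.  168.5]
side left -y HSV median [  0. 255. 178.]
edge 0.78 [285.12  210.576] [0.528 0.215 0.05 ]
edge 0.78 [330.688 293.808] [ 0.51  -0.191  0.05 ]
edge 0.55 [339.776 256.512] [ 0.598 -0.064  0.05 ]
case_1 [(0.83, array([0.701, 0.026])), (0.59, array([0.668, 0.266]))]
spool_gold [(0.59, array([ 0.354, -0.359])), (0.58, array([ 0.394, -0.139]))]
paint_jar []
mallet [(0.9, array([0.415, 0.545])), (0.35, array([0.709, 0.036]))]
weight [(0.97, array([ 0.452, -0.492])), (0.74, array([0.548, 0.297]))]
19.35 [0.564 0.337 0.302] [ 0.708 -0.352  0.227]
```

Both cameras show right green, middle red and left red, all flat, and nothing else has moved.

```bash
python3 -c "
from rig import ctrl; print(ctrl.hand_in())"
```

```text
the job is handed in; nothing more can be done
None
```

Both wrong markers are flipped flat: the right (empty) board now shows green and the left (occupied) board red. The middle one was correct and left alone, the cameras showed nothing else moved, and the job was handed in at about 19 s.

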